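# Rock a setup block out of its snug case and hold it clear

## Robot

A 6-joint arm with a two-finger parallel gripper is mounted at the origin on the work surface. World frame = base frame: x ahead of the robot, y to its left, z up, the work surface at z = 0. Lengths are in m, angles in degrees, forces in N, time in s.
With the tool pointing down it reaches from about 0.35 to 0.875 m from the base axis. Payload 4.2 kg.
Tool frame: the origin (TCP) lies between the finger pads; the fingertips stand 14 mm ahead of it and the grasp point (between the pads) lies 5 mm behind it (r.tcp_to_tips is the distance from the TCP to the fingertips, in m); y points along the fingers, x is the direction in which the jaws open and shut, and the axes are right-handed (so a half turn about y gives the same grasp; the last joint's range is limited). The gripper opens to 87 mm and grips with 3 to 60 N. Pads are 19 mm wide; open, the fingers measure 117 mm over their backs; the gripper's body (75 mm by 190 mm) begins 51 mm behind the grasp point.
Start: joints at [-53.537, 22.042, 0.453, 0, -68.411, -14.817], TCP at [0.231, -0.581, 0.237] pointing down, gripper open.
Joint ranges: [-179.83, 179.83], [-69.29, 118.12], [-61.27, 80.66], [-181.25, 117.63], [-171.15, -9.14], [-177.46, 177.46]. Speed limits (degrees/s): [159.86, 159.86, 180, 180, 180, 180].

## Interface

Orientations are given as a 3x3 rotation matrix whose columns are the frame's x, y, z axes.
In Python, from station import sense, optics, ticket, r gives the robot as it stands.
- The arm moves only by the tool carry_out, never from a script. Its argument "steps" is a list that holds one entry, the list of rows, each a list of 6 numbers: the shift along the world's x, y, z in cm, then the turn, a rotation vector about the world's x, y, z in rad. A call has 1 to 20 rows; each row is the pose to reach, as a shift and turn from the pose commanded when the call began; what a row does not reach only later rows make up. A row lasts 1/8 s, in which the tool goes at most 62.5 mm and 10.7 degrees, less where a joint would pass 70% of its speed; a pose out of reach is approached as far as the arm can. A call with a gripper value outside its range is refused whole. "fingers" is the closure in counts, from 0 (fully open) to 255 (shut), set as the call begins (left out, the last holds). The fingers move at their own pace and stop on an object; the grip force is fixed at half the most. Time passes only in rows, so rows that repeat a pose let the fingers close. It gives the time, the measured TCP pose, the force and the opening at its end, in the units of the state.
- sense(): the state, without advancing time (a new reading comes with each control period).
- optics.capture(name): name is "scene" or "top" or "wrist"; returns a dict with "image" (384x512x3 uint8, red, green, blue), "fov_y" (degrees; the focal length in pixels is half the picture's height over the tangent of half this angle, whatever the lens; pixels are square), "cx", "cy" (the principal point, pixels), "rvec" (rotation vector, rad) and "tvec" (3), from world to camera coordinates, as OpenCV has them. Camera axes: x right, y down, z forward; pixel columns grow to the right and rows downward; lengths in m; the calibration is good to about 2 mm. A picture is of the moment at which its call begins. There is no depth.
- ticket.finish_job(): hands the job in, once; it reports no verdict.
The state is a dict: "time_s": time; "joints": joint angles; "joint_velocities": joint speeds; "effort": joint torques, N m; "tcp_pos": TCP position; "ee_rot": TCP orientation; "wrist_force": force on the tool from outside, world axes, zero at the start; "moment": the same for the moment, N m; "gripper_width": opening from 0.0 (shut) to 1.0 (fully open).
Only numpy, scipy, OpenCV 4.12 (cv2) and the standard library are available. Lean on these libraries where they do the work, as an engineer would, in place of code of your own. Each camera call takes 0.05 s, during which the arm holds its last target.

## Task

Lift the wooden cover off the setup-block case by its knob and stand it on the green bench mat. The aluminium block underneath is jammed in its cork-lined pocket and the case will come up with it if you just pull, so rock the block side to side, both ways along the pocket's length, easing it upward until it is free; the case must stay flat on the bench where it is, and the other things on the bench be left alone. Finish holding the block still and upright over its pocket, its foot just clear of the top of the case (about a finger's width), so that I can check it for sawdust.

Things in the scene. Friction and masses are not known exactly. Their poses are not given: they have to be found in the camera images.
- case: Base of the setup-block case: dark brown wood on a steel sole, 120 mm (x) by 220 mm (y) by 40 mm high, 1.8 kg, loose on the bench: an upward pull over about 18 N lifts it. Origin: centre of its underside, z up. A pocket in its top holds the block. Part of it are four brass bars along y at x = +-19 to 39 mm and two cleats at y = +-70 mm, 3 to 4 mm proud of the top.
- pocket (a point): Centre of the pocket's mouth, on the case's top face (40 mm above its underside); axes as the case. The pocket is 25 mm deep, 29 mm wide (x) and 56 mm long (y): 3 mm of room at each end of the block for rocking, and the block can lean about 10 degrees each way.
- cheeks (a point): Middle of the two cork cheeks, 9 mm below the mouth. They are 30 mm long (y), reach 18 mm down from the mouth and squeeze the block's wide faces. A straight pull needs 25 to 42 N for the whole 25 mm until the foot passes the mouth. While the block swings about this point in the case's yz plane (6 to 7 degrees each way), it slips and can be raised about 1.5 mm a swing with a light pull.
- lean_ref (a point): direction fixed to the case, at the pocket's mouth: its z axis lies in the case's yz plane, 45 degrees from the case's z towards its +y. Only used to tell which way the block leans; nothing is there.
- block: Setup block of bare aluminium with drilled holes: 25 mm thick (x), 50 mm wide (y), 75 mm high (z), 0.2 to 0.33 kg; origin at the centre of its underside. At the start it stands upright in the pocket, 25 mm deep with its foot on the pocket's floor, axes as the case, so 50 mm stand out above the case's top, hidden under the cover. Take it across its 50 mm width (its two narrow end faces, along y) from above.
- cover: Lift-off cover, a pale wooden box open below, 100 mm (x) by 160 mm (y) by 64 mm high with 6 mm walls and a round knob on top, 0.22 kg; origin at the centre of its lower rim. It stands loose on the case's top over the block (axes as the case) and must be raised 55 mm or more to clear the block.
- knob (a point): centre of the cover's dark round knob: head 28 mm across and 16 mm high on a 16 mm neck 8 mm high; this point is at the head's mid-height, 80 mm above the cover's lower rim and 16 mm above its flat top.
- mat: Green anti-slip mat fixed to the bench, 180 mm (x) by 240 mm (y) by 3 mm thick, empty; origin at the centre of its underside. The cover goes here, in the middle, the right way up, facing any way.
- wrench: bystander, leave it alone: steel wrench 170 mm long along x, 8 mm thick, lying between case and mat; origin at its middle, underside
- screwdriver: bystander, leave it alone: red-handled screwdriver 190 mm long lying beyond the work; origin at its middle, underside
- dust_brush: bystander, leave it alone: bench brush 220 mm long lying beyond the work; origin at its middle, underside
- glue_bottle: bystander, leave it alone: white glue bottle with orange nozzle, 60 mm across, 185 mm high, standing beyond the work; origin at the centre of its underside
- pencil: bystander, leave it alone: flat red carpenter's pencil, 200 mm long along x, 8 mm thick, lying between case and mat; origin at its middle, underside
- sanding_block: bystander, leave it alone: cork sanding block 112 x 67 x 33 mm on the robot's left; origin at the centre of its underside
- brad_box: bystander, leave it alone: small open cardboard box of brads 100 x 70 x 35 mm on the robot's right; origin at the centre of its underside
There are look-alikes about, which are no part of the job. What is shaped like the cover but blue or purple is not meant.

How it is judged:
By the outcome, as a careful person would: the job done as asked, in the order asked, and still so for the second after the job is handed in, while the arm keeps its last pose, push and grip.
It also fails if it takes over 67 s, if anything falls off the work surface, if the arm or the gripper's body presses on something with over 40 N, if the wrist force passes 120 N, or if a joint passes its speed limit or range.

## Working session

There is one attempt and no reset: what is moved stays moved. The work goes in short steps, Python scripts to look and compute and a tool call to move; the robot and the scene stay as the last step left them, time stands still between calls to the robot, and variables do not carry over. Pictures are saved under pics/ and viewed, and the job is handed in when it is done.

Besides the shell and the picture viewer there is one more tool, called after "Request:" as name(argument=value, ...) on one line, values as JSON. carry_out: Moves the arm, as the interface text tells. Its arguments: {"type":"object","properties":{"steps":{"type":"array","items":{"type":"array","items":{"type":"array","items":{"type":"number"}}}},"fingers":{"type":"number"}},"required":["steps"]}

```bash
ls; mkdir -p pics; python3 - <<'E'
from station import sense, optics, ticket, r
import cv2
s=sense();print(s)
for n in("scene","top","wrist"):
    c=optics.capture(n);cv2.imwrite(f"pics/{n}0.png",c["image"][:,:,::-1]);print(n,c["fov_y"],c["cx"],c["cy"],c["rvec"],c["tvec"])
E
```

```text
pics
{'time_s': 0.0, 'joints': array([-5.35381731e+01,  2.20906625e+01,  3.80885870e-01, -2.84999027e-02,
       -6.84074636e+01, -1.48174805e+01]), 'joint_velocities': array([-0.01881493, -0.00195245,  0.12917612, -0.06710794,  0.09798569,
       -0.01159472]), 'effort': array([-1.05735340e-03, -3.90668678e+01,  1.87410986e+01,  4.21991989e+00,
        1.11273222e-02, -1.91610852e-04]), 'tcp_pos': array([ 0.23035878, -0.58041215,  0.23546939]), 'ee_rot': array([[-3.68672607e-01, -8.44045054e-04, -9.29558926e-01],
       [ 9.29556945e-01,  1.92051344e-03, -3.68673565e-01],
       [ 2.09640751e-03, -9.99997800e-01,  7.65472472e-05]]), 'wrist_force': array([ 0.21364171, -0.25484464, -0.30460535]), 'moment': array([-0.03724852,  0.03845798, -0.03715235]), 'gripper_width': 1.0019713244870476}
scene 47.01380244712874 249.84463458250306 188.30614241331224 [ 0.71429884  2.63078537 -1.08566294] [ 0.4563977  -0.12498464  1.62448472]
top 47.462333147650746 256.2475018623555 187.5713662356029 [ 2.16525539 -2.16106468  0.14704215] [-0.01962344  0.55886738  1.50071053]
wrist 68.95282449255855 254.54677758923955 190.337961543042 [-1.65975951 -2.44345275 -0.36951972] [ 0.62519215 -0.03637043  0.39183831]
```

View pics/scene0.png

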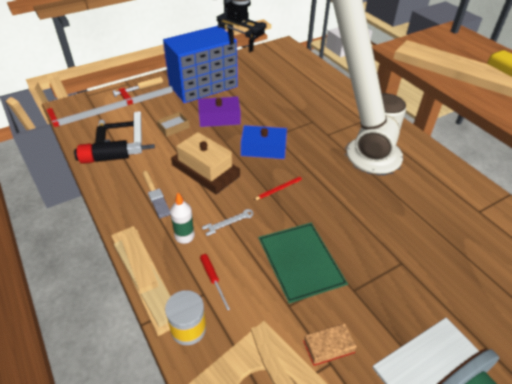

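View pics/top0.png

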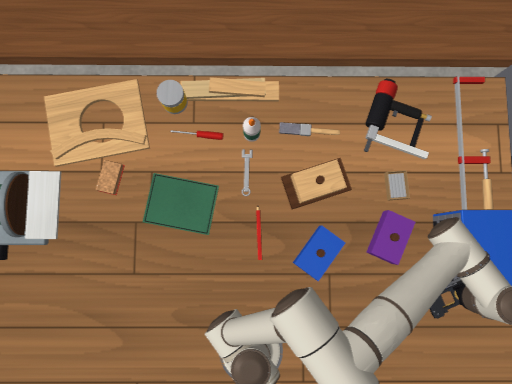

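View pics/wrist0.png

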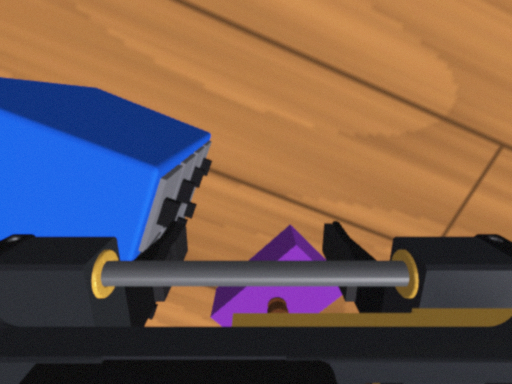

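Candidates: a pale wooden box on a dark case at top (320,180), a blue one at (320,253), and a purple one at (394,237). Only the pale one fits, since it is wooden and stands on the dark case. I'll confirm with an enlarged crop.

```bash
python3 - <<'E'
import cv2
a=cv2.imread("pics/top0.png")[140:225,265:370];b=cv2.imread("pics/scene0.png")[125:200,155:255]
cv2.imwrite("pics/topc.png",cv2.resize(a,None,fx=7,fy=7,interpolation=cv2.INTER_CUBIC))
cv2.imwrite("pics/scenec.png",cv2.resize(b,None,fx=7,fy=7,interpolation=cv2.INTER_CUBIC))
E
```

```text
(no output)
```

View pics/topc.png

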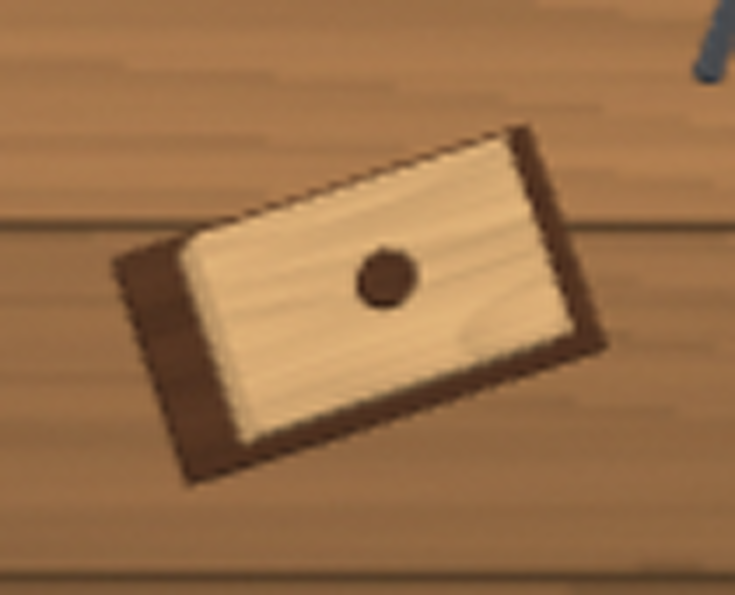

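View pics/scenec.png

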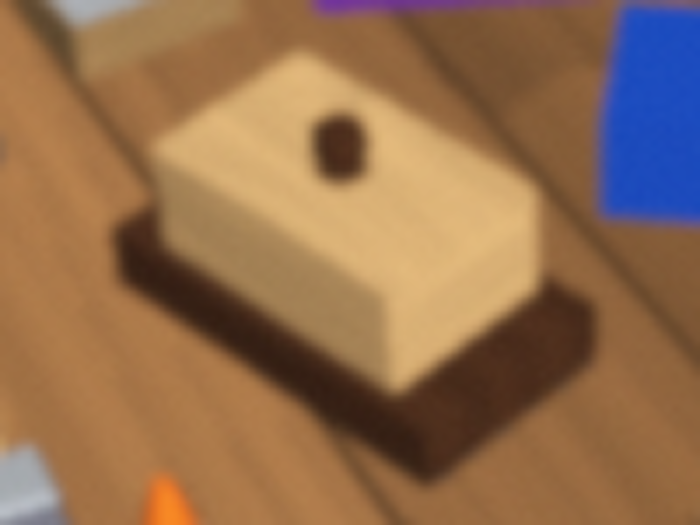

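The crops show the pale cover with its knob at top pixel (320,180) on the dark case, so it is confirmed as the one meant. The mat is at top (181,204).

```bash
cat > h.py <<'E'
import numpy as np, cv2
def K(c):
    f=c["image"].shape[0]/2/np.tan(np.radians(c["fov_y"]/2)); return np.array([[f,0,c["cx"]],[0,f,c["cy"]],[0,0,1]])
def ray(c,p):
    R=cv2.Rodrigues(np.array(c["rvec"]))[0]; t=np.array(c["tvec"]).ravel()
    d=R.T@np.linalg.inv(K(c))@np.array([p[0],p[1],1.]); return -R.T@t,d
def atz(c,p,z):
    o,d=ray(c,p); return o+d*(z-o[2])/d[2]
def proj(c,P):
    return cv2.projectPoints(np.array(P,float).reshape(-1,3),np.array(c["rvec"]),np.array(c["tvec"]),K(c),None)[0].reshape(-1,2)
def tri(c1,p1,c2,p2):
    a=[K(c)@np.c_[cv2.Rodrigues(np.array(c["rvec"]))[0],np.array(c["tvec"]).ravel()] for c in(c1,c2)]
    X=cv2.triangulatePoints(a[0],a[1],np.array(p1,float).reshape(2,1),np.array(p2,float).reshape(2,1)); return (X[:3]/X[3]).ravel()
E
python3 - <<'E'
from station import optics
from h import *
t=optics.capture("top");s=optics.capture("scene")
print("cams",ray(t,(0,0))[0],ray(s,(0,0))[0])
u=lambda p,o:((p[0]+.5)/7-.5+o[0],(p[1]+.5)/7-.5+o[1])
T=lambda x,y:u((x,y),(265,140)); S=lambda x,y:u((x,y),(155,125))
k1=T(386,278);k2=S(340,148)
print("knob",k1,atz(t,k1,.12),atz(s,k2,.12),tri(t,k1,s,k2))
cc=np.array([atz(t,T(*p),.104) for p in[(187,240),(512,130),(578,330),(244,442)]])
print("cover",cc,cc.mean(0),[np.linalg.norm(cc[i]-cc[i-1]) for i in range(4)])
ca=np.array([atz(t,T(*p),.04) for p in[(113,262),(188,486),(607,345),(527,125)]])
print("case",ca,ca.mean(0),[np.linalg.norm(ca[i]-ca[i-1]) for i in range(4)])
for A in(cc,ca):
  for i in range(4):
    e=A[i]-A[i-1]; print(np.degrees(np.arctan2(e[1],e[0])))
m=np.array([atz(t,p,.003) for p in[(156.5,174.5),(217.5,187),(208,234),(144,220)]])
print("mat",m,m.mean(0),[np.linalg.norm(m[i]-m[i-1]) for i in range(4)])
sm=np.array([atz(s,p,.003) for p in[(261,236),(311,224),(345,282),(291,300)]]);print("mat scene",sm,sm.mean(0))
sc=np.array([atz(s,S(*p),.104) for p in[(152,152),(300,50),(540,190),(385,298)]]);print("cover scene",sc,sc.mean(0))
E
```

```text
cams [ 3.69453100e-01 -2.18373323e-04  1.55831777e+00] [1.02686946 0.82945689 1.0584947 ]
knob (319.7142857142857, 179.28571428571428) [ 0.5766973 -0.2290122  0.12     ] [ 0.57837981 -0.22454109  0.12      ] [ 0.57683973 -0.22936611  0.1160283 ]
cover [[ 0.59721332 -0.13581983  0.104     ]
 [ 0.65162489 -0.29394199  0.104     ]
 [ 0.55402178 -0.32360854  0.104     ]
 [ 0.49963027 -0.16223807  0.104     ]] [ 0.57562256 -0.2289021   0.104     ] [np.float64(0.10109586689402543), np.float64(0.16722211810456783), np.float64(0.10201211603731383), np.float64(0.17029053163823601)]
case [[ 0.59594062 -0.10447605  0.04      ]
 [ 0.48331119 -0.14120453  0.04      ]
 [ 0.55459866 -0.35223987  0.04      ]
 [ 0.66664066 -0.31453262  0.04      ]] [ 0.57512278 -0.22811327  0.04      ] [np.float64(0.22163541777218929), np.float64(0.11846674584334115), np.float64(0.22275058001354148), np.float64(0.11821694678160868)]
15.148322550763673
-71.01109731157352
-163.0933052951715
108.62689525904005
108.60200757092666
-161.9388446101887
-71.33509685238633
18.600437186357365
mat [[0.60919872 0.33946846 0.003     ]
 [0.56453893 0.12002086 0.003     ]
 [0.39689202 0.15156073 0.003     ]
 [0.44593296 0.37888191 0.003     ]] [0.50414066 0.24748299 0.003     ] [np.float64(0.16795573267166347), np.float64(0.22394585989125576), np.float64(0.17058795611046046), np.float64(0.23255093053193485)]
mat scene [[0.56085152 0.11947058 0.003     ]
 [0.40054734 0.15747143 0.003     ]
 [0.4439125  0.37726051 0.003     ]
 [0.60620122 0.34804737 0.003     ]] [0.50287814 0.25056247 0.003     ]
cover scene [[ 0.650314   -0.28514418  0.104     ]
 [ 0.55405309 -0.32137369  0.104     ]
 [ 0.50235579 -0.16678746  0.104     ]
 [ 0.60054856 -0.13563985  0.104     ]] [ 0.57681786 -0.22723629  0.104     ]
```

The measurements agree: cover and case are centred at about (0.576, -0.2285), with case yaw of about 18.6°. The sides come out near 120×220 and the knob triangulates to about 0.12 high. I'll move above the knob, going +y first to get away from the cabinet.

Request:
carry_out(steps=[[[0,4,1,0,0,0],[0,9,2,0,0,0],[0,14,3,0,0,0],[1,18.5,3,0,0,-0.02],[4,22,3,0,0,-0.03],[8,24.5,3,0,0,-0.053],[12,27,3,0,0,-0.053],[16,29,3,0,0,-0.053],[20,31,3,0,0,-0.053],[24,32.5,3,0,0,-0.053],[28,33.7,3,0,0,-0.053],[31.5,34.6,3,0,0,-0.053],[33.5,35.1,2,0,0,-0.053],[34.5,35.25,0,0,0,-0.053],[34.5,35.25,-1,0,0,-0.053],[34.5,35.25,-1,0,0,-0.053]]])

```text
time_s: 2.25
tcp_pos: [0.5739, -0.2287, 0.2251]
ee_rot: [[-0.318, -0.003, -0.948], [0.948, 0.001, -0.318], [0.002, -1.0, 0.003]]
wrist_force: [0.0, 0.1, 0.6]
gripper_width: 1.0
```

```bash
python3 - <<'E'
from station import optics,sense
from h import *
w=optics.capture("wrist");t=optics.capture("top")
cv2.imwrite("pics/w1.png",w["image"][:,:,::-1]);cv2.imwrite("pics/t1.png",t["image"][:,:,::-1])
s=sense();print(s["tcp_pos"],s["ee_rot"])
print(proj(w,[[.576,-.2285,.128],[.576,-.2285,.104]]), ray(w,(0,0))[0])
E
```

```text
[ 0.57500908 -0.22888882  0.22708774] [[-3.18608637e-01  4.50146272e-04 -9.47886245e-01]
 [ 9.47886215e-01 -3.86423079e-04 -3.18608811e-01]
 [-5.09705690e-04 -9.99999824e-01 -3.03569716e-04]]
[[255.20944685 197.83325246]
 [255.09470717 190.28126719]] [ 0.4988494  -0.25573215  0.37318083]
```

View pics/w1.png

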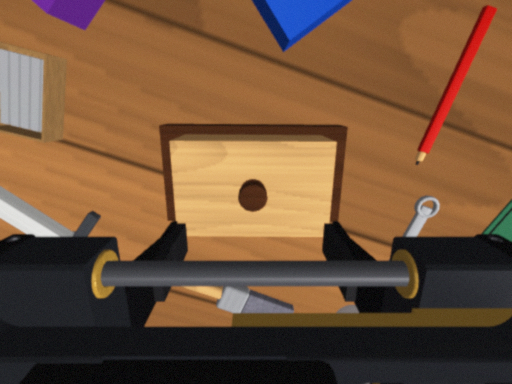

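```bash
python3 - <<'E'
from station import optics,sense
from h import *
w=optics.capture("wrist")
print(atz(w,(252.5,195.5),.128))
g=cv2.cvtColor(w["image"],cv2.COLOR_RGB2GRAY)
m=(g[160:232,190:320]<90).astype(np.uint8);n,l,st,c=cv2.connectedComponentsWithStats(m);print(st,c+[190,160])
# edges of cover top
for p in[(169.5,136),(336,136),(331,237),(173,237)]: print(atz(w,p,.104))
for p in[(162,126),(346,126)]: print("case",atz(w,p,.04))
E
```

```text
[ 0.57667753 -0.23172518  0.128     ]
[[   0    0  130   72 8678]
 [  50   18   28   31  682]] [[254.60440194 195.68518092]
 [253.17155425 193.14369501]]
[ 0.55269741 -0.32358816  0.104     ]
[ 0.50193315 -0.17264072  0.104     ]
[ 0.60172791 -0.13507807  0.104     ]
[ 0.65551961 -0.29511347  0.104     ]
case [ 0.55682422 -0.35061369  0.04      ]
case [ 0.48818049 -0.14651129  0.04      ]
```

Request:
carry_out(steps=[[[0.15,-0.15,-3,0,0,0],[0.15,-0.15,-6,0,0,0],[0.15,-0.15,-8.5,0,0,0],[0.15,-0.15,-10,0,0,0],[0.15,-0.15,-10.5,0,0,0],[0.15,-0.15,-10.5,0,0,0],[0.15,-0.15,-10.5,0,0,0]]])

```text
time_s: 3.28
tcp_pos: [0.5777, -0.23, 0.1227]
ee_rot: [[-0.319, 0.002, -0.948], [0.948, -0.001, -0.319], [-0.001, -1.0, -0.002]]
wrist_force: [-0.5, -0.5, 0.8]
gripper_width: 1.004
```

Request:
carry_out(steps=[[[0,0,0,0,0,0],[0,0,0,0,0,0],[0,0,0,0,0,0],[0,0,0,0,0,0],[0,0,0,0,0,0],[0,0,0,0,0,0],[0,0,0,0,0,0],[0,0,0,0,0,0]]], fingers=255)

```text
time_s: 4.28
tcp_pos: [0.577, -0.2298, 0.1215]
ee_rot: [[-0.319, -0.0, -0.948], [0.948, 0.0, -0.319], [0.0, -1.0, 0.0]]
wrist_force: [0.1, -0.9, -0.1]
gripper_width: 0.312
```

Request:
carry_out(steps=[[[0,0,0.5,0,0,0],[0,0,1.5,0,0,0],[0,0,3,0,0,0],[0,0,5,0,0,0],[0,0,7.5,0,0,0],[0,0,10,0,0,0],[0,0,12.5,0,0,0],[0,0,15,0,0,0],[0,0,16,0,0,0]]])

```text
time_s: 5.4
tcp_pos: [0.5776, -0.2301, 0.2844]
ee_rot: [[-0.319, 0.004, -0.948], [0.948, -0.001, -0.319], [-0.002, -1.0, -0.004]]
wrist_force: [0.6, 0.5, -2.5]
gripper_width: 0.309
```

```bash
python3 - <<'E'
from station import optics,sense
from h import *
w=optics.capture("scene");t=optics.capture("top")
cv2.imwrite("pics/s2.png",w["image"][:,:,::-1]);cv2.imwrite("pics/t2.png",t["image"][:,:,::-1])
s=sense();print(s["tcp_pos"],s["wrist_force"],s["gripper_width"])
E
```

```text
[ 0.57743436 -0.22993112  0.28317848] [ 0.57529197 -0.1141462  -1.93696187] 0.30909959266869247
```

View pics/s2.png

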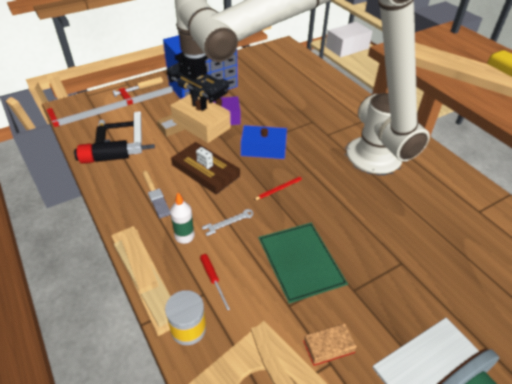

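The cover is in the gripper (2 N load) and the block is bare in the case at scene (204,157). Next I carry the cover over to the mat.

Request:
carry_out(steps=[[[-0.5,1,0,0,0,0],[-1,3,0,0,0,0],[-2,6,0,0,0,-0.03],[-3,10,0,0,0,-0.08],[-4.5,14,0,0,0,-0.14],[-6,18,0,0,0,-0.2],[-7,22,0,0,0,-0.26],[-7.5,26,0,0,0,-0.32],[-7.5,30,0,0,0,-0.38],[-7.4,34,0,0,0,-0.44],[-7.4,38,0,0,0,-0.5],[-7.4,41.5,0,0,0,-0.5],[-7.4,44.5,0,0,0,-0.5],[-7.4,46.5,-2,0,0,-0.5],[-7.4,47.5,-4,0,0,-0.5],[-7.4,47.9,-7,0,0,-0.5],[-7.4,47.9,-10,0,0,-0.5],[-7.4,47.9,-13,0,0,-0.5],[-7.4,47.9,-15,0,0,-0.5],[-7.4,47.9,-15,0,0,-0.5]]])

```text
time_s: 8.0
tcp_pos: [0.501, 0.2487, 0.1297]
ee_rot: [[0.174, -0.004, -0.985], [0.985, -0.003, 0.174], [-0.004, -1.0, 0.003]]
wrist_force: [0.2, -1.1, -1.7]
gripper_width: 0.312
```

```bash
python3 - <<'E'
from station import optics,sense
from h import *
w=optics.capture("scene");t=optics.capture("top")
a=w["image"][190:320,220:370,::-1];b=t["image"][150:260,120:250,::-1]
im=np.hstack([cv2.resize(a,(400,347)),cv2.resize(b,(400,347))])
cv2.imwrite("pics/m3.png",im)
s=sense();print(s["time_s"],s["tcp_pos"],s["wrist_force"],s["gripper_width"])
E
```

```text
8.1 [0.50285533 0.24969402 0.13213653] [ 0.83507579  1.18011392 -2.08503879] 0.31206020319506594
```

View pics/m3.png

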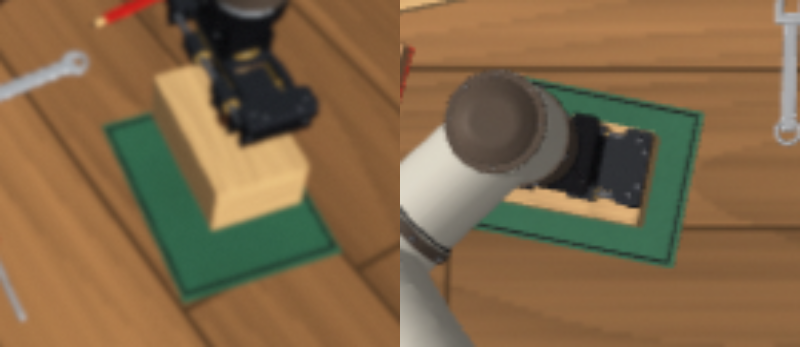

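Over the mat and aligned with it. Now I lower.

Request:
carry_out(steps=[[[0,0,-1.5,0,0,0],[0,0,-3,0,0,0],[0,0,-4,0,0,0],[0,0,-4.4,0,0,0],[0,0,-4.7,0,0,0],[0,0,-4.8,0,0,0],[0,0,-4.8,0,0,0],[0,0,-4.8,0,0,0]]])

```text
time_s: 9.1
tcp_pos: [0.5032, 0.2491, 0.0844]
ee_rot: [[0.174, 0.001, -0.985], [0.985, 0.0, 0.174], [0.0, -1.0, -0.001]]
wrist_force: [-1.8, -2.1, 5.8]
gripper_width: 0.311
```

Request:
carry_out(steps=[[[0,0,0.05,0,0,0],[0,0,0.1,0,0,0],[0,0,0.1,0,0,0],[0,0,0.1,0,0,0],[0,0,0.1,0,0,0],[0,0,0.1,0,0,0],[0,0,1,0,0,0],[0,0,3,0,0,0],[0,0,6,0,0,0],[0,0,10,0,0,0],[0,0,14,0,0,0],[0,0,17,0,0,0]]], fingers=0)

```text
time_s: 10.6
tcp_pos: [0.5033, 0.2492, 0.2564]
ee_rot: [[0.174, 0.002, -0.985], [0.985, 0.002, 0.174], [0.002, -1.0, -0.002]]
wrist_force: [0.9, 0.0, -0.7]
gripper_width: 0.998
```

Request:
carry_out(steps=[[[-0.5,-2,0,0,0,0],[-0.5,-6,0,0,0,0.05],[-0.5,-11,0,0,0,0.1],[-0.3,-16,0,0,0,0.16],[0,-21,0,0,0,0.22],[1,-26,0,0,0,0.28],[2,-31,0,0,0,0.34],[3.5,-36,0,0,0,0.4],[5,-40.5,0,0,0,0.46],[6.3,-44,0,0,0,0.5],[7,-46.5,0,0,0,0.5],[7.4,-47.9,0,0,0,0.5],[7.4,-47.9,-1,0,0,0.5],[7.4,-47.9,-1,0,0,0.5],[7.4,-47.9,-1,0,0,0.5]]])

```text
time_s: 12.48
tcp_pos: [0.5769, -0.229, 0.2436]
ee_rot: [[-0.32, -0.0, -0.947], [0.947, 0.0, -0.32], [0.0, -1.0, 0.0]]
wrist_force: [0.6, -0.2, -0.1]
gripper_width: 1.002
```

```bash
python3 - <<'E'
from station import optics,sense
from h import *
w=optics.capture("wrist");t=optics.capture("scene")
cv2.imwrite("pics/w4.png",w["image"][:,:,::-1])
a=t["image"][130:310,150:370,::-1];cv2.imwrite("pics/s4.png",cv2.resize(a,None,fx=3,fy=3,interpolation=cv2.INTER_CUBIC))
s=sense();print(s["time_s"],s["tcp_pos"],s["ee_rot"],s["wrist_force"])
print(proj(w,[[.577,-.23,.09]]))
E
```

```text
12.575 [ 0.57715274 -0.22916809  0.24400724] [[-3.20210655e-01  6.33032050e-04 -9.47346154e-01]
 [ 9.47346313e-01 -1.18240160e-04 -3.20210787e-01]
 [-3.14718052e-04 -9.99999793e-01 -5.61838820e-04]] [ 0.11677449 -0.19104028  0.29629967]
[[254.73928259 179.51443589]]
```

View pics/w4.png

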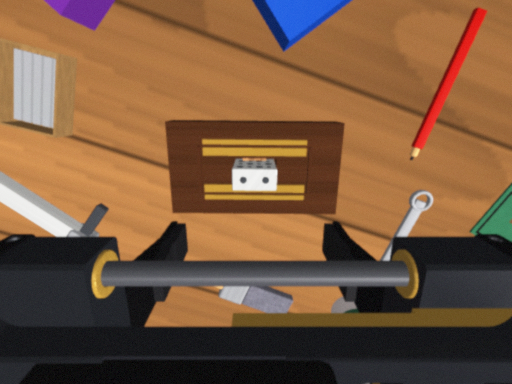

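View pics/s4.png

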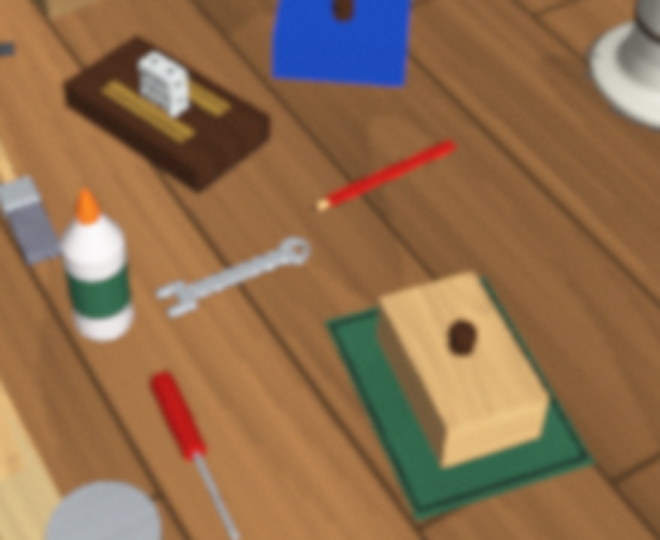

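The cover stands centred on the mat (crop 462,370), and the wrist view shows the block at (255,174). I'll enlarge that to measure it.

```bash
python3 - <<'E'
import cv2
a=cv2.imread("pics/w4.png")[115:220,160:350]
cv2.imwrite("pics/w4c.png",cv2.resize(a,None,fx=4,fy=4,interpolation=cv2.INTER_CUBIC))
E
```

```text
(no output)
```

View pics/w4c.png

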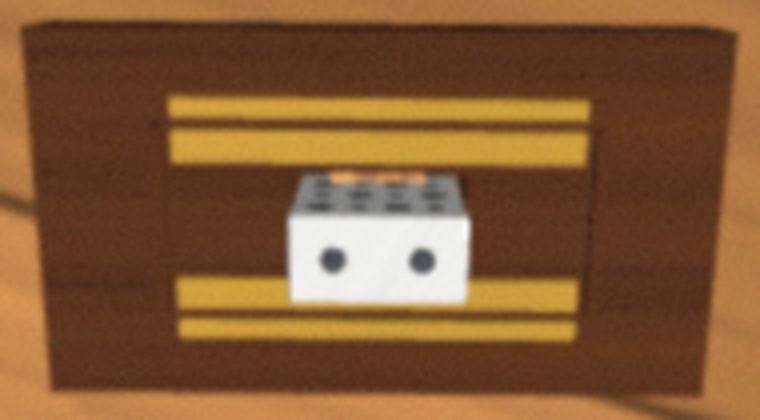

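```bash
python3 - <<'E'
from station import optics,sense
from h import *
w=optics.capture("wrist")
u=lambda x,y:((x+.5)/4-.5+160,(y+.5)/4-.5+115)
P=np.array([atz(w,u(*p),.09) for p in[(288,216),(469,216),(468,302),(289,302)]]);print(P,P.mean(0),[np.linalg.norm(P[i]-P[i-1]) for i in range(4)])
print(proj(w,[[.577,-.23,.09]]))
B=np.array([atz(w,u(*p),.044) for p in[(168,96),(590,100),(576,341),(178,339)]]);print("bars",B,B.mean(0),[np.linalg.norm(B[i]-B[i-1]) for i in range(4)])
for A in(P,B):
  e=A[1]-A[0];f=A[2]-A[3];print(np.degrees(np.arctan2(e[1],e[0])),np.degrees(np.arctan2(f[1],f[0])))
E
```

```text
[[ 0.57388289 -0.25829966  0.09      ]
 [ 0.55789593 -0.21101794  0.09      ]
 [ 0.58130141 -0.20278266  0.09      ]
 [ 0.59748375 -0.25065017  0.09      ]] [ 0.577641   -0.23068761  0.09      ] [np.float64(0.024809584626431545), np.float64(0.04991136039844566), np.float64(0.024812021254622004), np.float64(0.050528869674944285)]
[[255.01896115 179.16534898]]
bars [[ 0.56069596 -0.30482851  0.044     ]
 [ 0.52021074 -0.18130947  0.044     ]
 [ 0.59469812 -0.15638215  0.044     ]
 [ 0.63594024 -0.28055656  0.044     ]] [ 0.57788626 -0.23076917  0.044     ] [np.float64(0.07906218051234852), np.float64(0.1299846342858665), np.float64(0.07854769350110698), np.float64(0.13084415989824844)]
108.68149474148171 108.67861015883886
108.14733430873339 108.37290629947502
```

The block top measures 25×50 mm with its centre at (0.5775, -0.2305) and yaw 18.6°, which agrees with the bars. I'll descend to TCP z = 0.066.

Request:
carry_out(steps=[[[0.05,-0.1,-4,0,0,0],[0.05,-0.1,-8,0,0,0],[0.05,-0.1,-12,0,0,0],[0.05,-0.1,-15,0,0,0],[0.05,-0.1,-17,0,0,0],[0.05,-0.1,-17.8,0,0,0],[0.05,-0.1,-17.8,0,0,0],[0.05,-0.1,-17.8,0,0,0]]])

```text
time_s: 13.62
tcp_pos: [0.5784, -0.231, 0.0668]
ee_rot: [[-0.319, 0.002, -0.948], [0.948, -0.001, -0.319], [-0.001, -1.0, -0.002]]
wrist_force: [-0.4, 0.5, -0.3]
gripper_width: 0.998
```

Request:
carry_out(steps=[[[0,0,0,0,0,0],[0,0,0,0,0,0],[0,0,0,0,0,0],[0,0,0,0,0,0],[0,0,0,0,0,0],[0,0,0,0,0,0]]], fingers=255)

```text
time_s: 14.38
tcp_pos: [0.5771, -0.2298, 0.0656]
ee_rot: [[-0.318, -0.001, -0.948], [0.948, 0.002, -0.318], [0.002, -1.0, 0.001]]
wrist_force: [-1.1, 5.7, 2.4]
gripper_width: 0.574
```

```bash
python3 - <<'E'
from station import optics,sense
from h import *
t=optics.capture("scene")
a=t["image"][110:220,140:280,::-1];cv2.imwrite("pics/s5.png",cv2.resize(a,None,fx=5,fy=5,interpolation=cv2.INTER_CUBIC))
s=sense();print(s["time_s"],s["tcp_pos"],s["ee_rot"],s["wrist_force"],s["moment"],s["gripper_width"])
E
```

```text
14.425 [ 0.57711135 -0.22976279  0.06553771] [[-3.18467877e-01 -1.11025827e-03 -9.47933003e-01]
 [ 9.47931926e-01  1.53581828e-03 -3.18469314e-01]
 [ 1.80943602e-03 -9.99998204e-01  5.63340477e-04]] [-0.9765632   4.6016177   3.71855151] [ 1.493497    0.39538949 -0.17117788] 0.5734902900317385
```

View pics/s5.png

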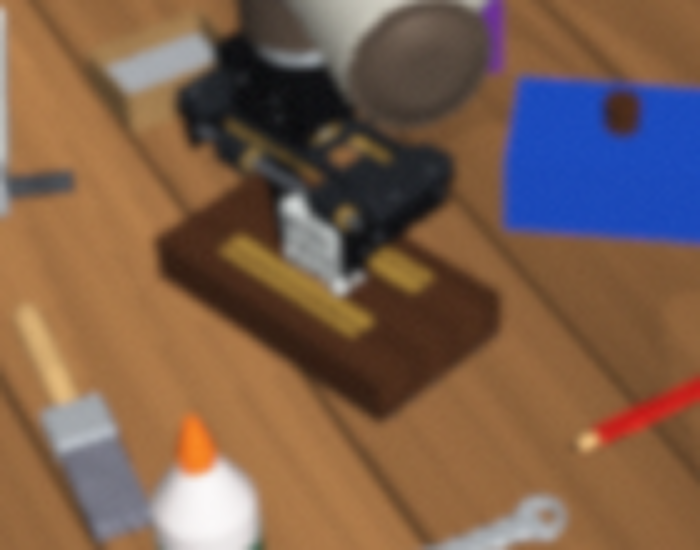

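Grip is good: opening 49.9 mm on the 50 mm block. I'll work out rocking rows about the cheeks point, starting with a test swing.

```bash
cat > rock.py <<'E'
import numpy as np,sys
# rows relative to pose at upright with raise R0 (mm)
def rows(seq,R0,c=(0,0),h0=35.):
    ps=np.radians(18.6);out=[]
    for th,R in seq:
        t=np.radians(th);h=h0+R;L=h*np.sin(t)/10;z=(R-R0+h*(np.cos(t)-1))/10
        out.append([round(float(v),3) for v in(-np.sin(ps)*L+c[0],np.cos(ps)*L+c[1],z,-np.cos(ps)*t,-np.sin(ps)*t,0)])
    return out
E
python3 -c "
from rock import *
print(rows([(2,.8),(4,1.7),(6,2.5),(7,3),(7,3)],0,(-.03,.1)))"
```

```text
[[-0.07, 0.218, 0.078, -0.033, -0.011, 0.0], [-0.112, 0.343, 0.161, -0.066, -0.022, 0.0], [-0.155, 0.472, 0.229, -0.099, -0.033, 0.0], [-0.178, 0.539, 0.272, -0.116, -0.039, 0.0], [-0.178, 0.539, 0.272, -0.116, -0.039, 0.0]]
```

Request:
carry_out(steps=[[[-0.07,0.22,0.08,-0.033,-0.011,0],[-0.11,0.34,0.16,-0.066,-0.022,0],[-0.155,0.47,0.23,-0.099,-0.033,0],[-0.18,0.54,0.27,-0.116,-0.039,0],[-0.18,0.54,0.27,-0.116,-0.039,0]]])

```text
time_s: 15.05
tcp_pos: [0.5752, -0.2242, 0.0678]
ee_rot: [[-0.316, 0.038, -0.948], [0.941, -0.114, -0.318], [-0.12, -0.993, 0.0]]
wrist_force: [-0.3, 7.7, 1.0]
gripper_width: 0.575
```

```bash
cat > st.py <<'E'
from station import optics,sense
from h import *
s=sense();R=s["ee_rot"];y=np.array([-.319,.948,0])
up=-R[:,1]; print("t",s["time_s"],"tcp",s["tcp_pos"].round(4),"lean+y deg",np.degrees(np.arcsin(up@y)).round(2),"lean x",np.degrees(np.arcsin(up@[.948,.319,0])).round(2),"F",s["wrist_force"].round(1),"M",s["moment"].round(2),"w",s["gripper_width"])
E
python3 st.py
```

```text
t 15.05 tcp [ 0.5752 -0.2242  0.0678] lean+y deg 6.92 lean x 0.02 F [-0.3  7.7  1. ] M [ 3.29  0.52 -0.15] w 0.5750830902735689
```

The lean reaches 6.9° with low forces and a vertical force of only 1 N. I'll continue with full swings of about 1.5 mm each.

```bash
cat >> rock.py <<'E'
def rel(seq,th0,R0,c=(0,0)):
    b=rows([(th0,R0)],0)[0]
    return [[round(v,3) for v in (np.array(x)-b)] for x in rows(seq,0,c)]
E
python3 -c "
from rock import *
A=7.2
def sw(s,R,d=1.5): return [(s*A*f,R+d*g) for f,g in((-.55,.2),(0,.5),(.55,.8),(.95,1),(1,1),(1,1))]
seq=sw(-1,3)+sw(1,4.5)+sw(-1,6)
for x in rel(seq,6.97,3,(-.02,.07)): print(x,end=',')
print(seq[-1])"
```

```text
[np.float64(0.043), np.float64(-0.116), np.float64(0.049), np.float64(0.049), np.float64(0.017), np.float64(0.0)],[np.float64(0.127), np.float64(-0.367), np.float64(0.103), np.float64(0.115), np.float64(0.039), np.float64(0.0)],[np.float64(0.213), np.float64(-0.624), np.float64(0.139), np.float64(0.181), np.float64(0.061), np.float64(0.0)],[np.float64(0.277), np.float64(-0.813), np.float64(0.15), np.float64(0.228), np.float64(0.077), np.float64(0.0)],[np.float64(0.285), np.float64(-0.836), np.float64(0.147), np.float64(0.234), np.float64(0.079), np.float64(0.0)],[np.float64(0.285), np.float64(-0.836), np.float64(0.147), np.float64(0.234), np.float64(0.079), np.float64(0.0)],[np.float64(0.215), np.float64(-0.628), np.float64(0.198), np.float64(0.181), np.float64(0.061), np.float64(0.0)],[np.float64(0.127), np.float64(-0.367), np.float64(0.253), np.float64(0.115), np.float64(0.039), np.float64(0.0)],[np.float64(0.037), np.float64(-0.101), np.float64(0.288), np.float64(0.049), np.float64(0.017), np.float64(0.0)],[np.float64(-0.029), np.float64(0.096), np.float64(0.299), np.float64(0.002
[... 263 characters left out ...]
0.0)],[np.float64(0.036), np.float64(-0.097), np.float64(0.348), np.float64(0.049), np.float64(0.017), np.float64(0.0)],[np.float64(0.127), np.float64(-0.367), np.float64(0.403), np.float64(0.115), np.float64(0.039), np.float64(0.0)],[np.float64(0.22), np.float64(-0.643), np.float64(0.438), np.float64(0.181), np.float64(0.061), np.float64(0.0)],[np.float64(0.288), np.float64(-0.847), np.float64(0.448), np.float64(0.228), np.float64(0.077), np.float64(0.0)],[np.float64(0.297), np.float64(-0.872), np.float64(0.444), np.float64(0.234), np.float64(0.079), np.float64(0.0)],[np.float64(0.297), np.float64(-0.872), np.float64(0.444), np.float64(0.234), np.float64(0.079), np.float64(0.0)],(-7.2, 7.5)
```

Request:
carry_out(steps=[[[0.04,-0.12,0.05,0.049,0.017,0],[0.13,-0.37,0.1,0.115,0.039,0],[0.21,-0.62,0.14,0.181,0.061,0],[0.28,-0.81,0.15,0.228,0.077,0],[0.285,-0.84,0.15,0.234,0.079,0],[0.285,-0.84,0.15,0.234,0.079,0]]])

```text
time_s: 15.8
tcp_pos: [0.5781, -0.233, 0.0683]
ee_rot: [[-0.316, -0.042, -0.948], [0.94, 0.12, -0.318], [0.127, -0.992, 0.001]]
wrist_force: [0.5, 4.6, -3.1]
gripper_width: 0.572
```

```bash
python3 st.py
```

```text
t 15.8 tcp [ 0.5781 -0.233   0.0683] lean+y deg -7.29 lean x 0.07 F [ 0.5  4.6 -3.1] M [ 0.87 -0.42 -0.08] w 0.5723076561602998
```

```bash
cat > nx.py <<'E'
from rock import *
import sys
# args: start sign, R0, center shift x,y, nswings, d
s0=int(sys.argv[1]);R=float(sys.argv[2]);c=(float(sys.argv[3]),float(sys.argv[4]));n=int(sys.argv[5]);d=float(sys.argv[6]);A=7.2
seq=[];s=-s0
for i in range(n):
    seq+=[(s*A*f,R+d*g) for f,g in((-.55,.2),(0,.5),(.55,.8),(.95,1),(1,1),(1,1))];R+=d;s=-s
print("[["+",".join("[%.3g, %.3g, %.3g, %.3g, %.3g, 0]"%tuple(float(v) for v in x[:5]) for x in rel(seq,s0*A,float(sys.argv[2]),c))+"]]",seq[-1])
E
python3 nx.py -1 4.5 -.01 .04 3 1.5
```

```text
[[[-0.08, 0.248, 0.051, -0.053, -0.018, 0],[-0.168, 0.509, 0.106, -0.119, -0.04, 0],[-0.258, 0.775, 0.141, -0.185, -0.062, 0],[-0.324, 0.972, 0.152, -0.232, -0.078, 0],[-0.332, 0.996, 0.149, -0.238, -0.08, 0],[-0.332, 0.996, 0.149, -0.238, -0.08, 0],[-0.259, 0.779, 0.201, -0.185, -0.062, 0],[-0.168, 0.509, 0.256, -0.119, -0.04, 0],[-0.075, 0.233, 0.291, -0.053, -0.018, 0],[-0.007, 0.029, 0.301, -0.006, -0.002, 0],[0.002, 0.004, 0.297, 0, 0, 0],[0.002, 0.004, 0.297, 0, 0, 0],[-0.074, 0.229, 0.351, -0.053, -0.018, 0],[-0.168, 0.509, 0.406, -0.119, -0.04, 0],[-0.264, 0.795, 0.441, -0.185, -0.062, 0],[-0.335, 1.01, 0.45, -0.232, -0.078, 0],[-0.344, 1.03, 0.446, -0.238, -0.08, 0],[-0.344, 1.03, 0.446, -0.238, -0.08, 0]]] (7.2, 9.0)
```

Request:
carry_out(steps=[[[-0.08,0.25,0.05,-0.053,-0.018,0],[-0.17,0.51,0.11,-0.119,-0.04,0],[-0.26,0.775,0.14,-0.185,-0.062,0],[-0.325,0.97,0.15,-0.232,-0.078,0],[-0.33,1.0,0.15,-0.238,-0.08,0],[-0.33,1.0,0.15,-0.238,-0.08,0],[-0.26,0.78,0.2,-0.185,-0.062,0],[-0.17,0.51,0.255,-0.119,-0.04,0],[-0.075,0.235,0.29,-0.053,-0.018,0],[-0.005,0.03,0.3,-0.006,-0.002,0],[0,0,0.3,0,0,0],[0,0,0.3,0,0,0]]])

```text
time_s: 17.3
tcp_pos: [0.5767, -0.2337, 0.0707]
ee_rot: [[-0.315, -0.044, -0.948], [0.94, 0.119, -0.318], [0.127, -0.992, 0.004]]
wrist_force: [-2.0, 0.8, -17.8]
gripper_width: 0.572
```

```bash
python3 st.py
```

```text
t 17.3 tcp [ 0.5767 -0.2337  0.0707] lean+y deg -7.28 lean x 0.23 F [ -2.    0.8 -17.8] M [-0.72 -0.11  0.05] w 0.5721520085404441
```

The pull has reached 17.8 N, close to the case's lifting limit. I'll back off the command and raise more slowly, keeping the lag small.

```bash
cat > nx2.py <<'E'
from rock import *
import sys,json
# args: start sign, cmdR0, cx, cy, list of end R (first value: R after drop)
s0=int(sys.argv[1]);R0=float(sys.argv[2]);c=(float(sys.argv[3]),float(sys.argv[4]));Rs=json.loads(sys.argv[5]);A=7.2
seq=[];s=-s0
for a,b in zip(Rs[:-1],Rs[1:]):
    seq+=[(s*A*f,a+(b-a)*g) for f,g in((-.55,.1),(0,.4),(.55,.7),(.95,1),(1,1),(1,1))];s=-s
print("[["+",".join("[%.3g, %.3g, %.3g, %.3g, %.3g, 0]"%tuple(float(v) for v in x[:5]) for x in rel(seq,s0*A,R0,c))+"]]",seq[-1])
E
python3 nx2.py -1 7.5 0 0 "[5.8,6.8,8.0]"
```

```text
[[[-0.08, 0.237, -0.136, -0.053, -0.018, 0],[-0.17, 0.505, -0.096, -0.119, -0.04, 0],[-0.261, 0.777, -0.076, -0.185, -0.062, 0],[-0.329, 0.977, -0.066, -0.232, -0.078, 0],[-0.337, 1, -0.069, -0.238, -0.08, 0],[-0.337, 1, -0.069, -0.238, -0.08, 0],[-0.262, 0.779, -0.034, -0.185, -0.062, 0],[-0.17, 0.505, 0.012, -0.119, -0.04, 0],[-0.076, 0.226, 0.038, -0.053, -0.018, 0],[-0.007, 0.02, 0.053, -0.006, -0.002, 0],[0.002, -0.006, 0.05, 0, 0, 0],[0.002, -0.006, 0.05, 0, 0, 0]]] (-7.2, 8.0)
```

Request:
carry_out(steps=[[[-0.08,0.24,-0.135,-0.053,-0.018,0],[-0.17,0.505,-0.095,-0.119,-0.04,0],[-0.26,0.775,-0.075,-0.185,-0.062,0],[-0.33,0.98,-0.07,-0.232,-0.078,0],[-0.335,1.0,-0.07,-0.238,-0.08,0],[-0.335,1.0,-0.07,-0.238,-0.08,0]]])

```text
time_s: 18.05
tcp_pos: [0.574, -0.2233, 0.0718]
ee_rot: [[-0.317, 0.037, -0.948], [0.94, -0.118, -0.319], [-0.124, -0.992, 0.003]]
wrist_force: [-3.1, 5.1, -11.5]
gripper_width: 0.574
```

```bash
python3 st.py
```

```text
t 18.05 tcp [ 0.574  -0.2233  0.0718] lean+y deg 7.12 lean x 0.16 F [ -3.1   5.1 -11.5] M [2.5  1.34 0.09] w 0.5739167015354485
```

```bash
python3 nx2.py 1 6.8 -.03 .04 "[6.8,7.9,9.0]"
```

```text
[[[0.045, -0.183, 0.034, 0.053, 0.018, 0],[0.137, -0.457, 0.077, 0.119, 0.04, 0],[0.231, -0.736, 0.1, 0.185, 0.062, 0],[0.3, -0.941, 0.112, 0.232, 0.078, 0],[0.308, -0.967, 0.109, 0.238, 0.08, 0],[0.308, -0.967, 0.109, 0.238, 0.08, 0],[0.232, -0.739, 0.144, 0.185, 0.062, 0],[0.137, -0.457, 0.187, 0.119, 0.04, 0],[0.041, -0.171, 0.21, 0.053, 0.018, 0],[-0.03, 0.04, 0.222, 0.006, 0.002, 0],[-0.039, 0.066, 0.218, 0, 0, 0],[-0.039, 0.066, 0.218, 0, 0, 0]]] (7.2, 9.0)
```

Request:
carry_out(steps=[[[0.045,-0.18,0.035,0.053,0.018,0],[0.135,-0.46,0.075,0.119,0.04,0],[0.23,-0.735,0.1,0.185,0.062,0],[0.3,-0.94,0.11,0.232,0.078,0],[0.31,-0.965,0.11,0.238,0.08,0],[0.31,-0.965,0.11,0.238,0.08,0],[0.23,-0.74,0.145,0.185,0.062,0],[0.135,-0.46,0.185,0.119,0.04,0],[0.04,-0.17,0.21,0.053,0.018,0],[-0.03,0.04,0.22,0.006,0.002,0],[-0.04,0.065,0.22,0,0,0],[-0.04,0.065,0.22,0,0,0]]])

```text
time_s: 19.55
tcp_pos: [0.5752, -0.2227, 0.0744]
ee_rot: [[-0.317, 0.04, -0.948], [0.94, -0.119, -0.319], [-0.125, -0.992, -0.0]]
wrist_force: [-0.2, 4.5, -12.2]
gripper_width: 0.571
```

```bash
python3 st.py; python3 - <<'E'
from station import optics
from h import *
t=optics.capture("scene")
a=t["image"][110:220,140:280,::-1];cv2.imwrite("pics/s6.png",cv2.resize(a,None,fx=5,fy=5,interpolation=cv2.INTER_CUBIC))
E
python3 nx2.py 1 9.0 -.0 .0 "[9.0,10.1,11.2]"
```

```text
t 19.55 tcp [ 0.5752 -0.2227  0.0744] lean+y deg 7.2 lean x -0.03 F [ -0.2   4.5 -12.2] M [2.28 0.58 0.2 ] w 0.5709108874309717
[[[0.079, -0.234, 0.035, 0.053, 0.018, 0],[0.176, -0.523, 0.079, 0.119, 0.04, 0],[0.275, -0.816, 0.101, 0.185, 0.062, 0],[0.347, -1.03, 0.113, 0.232, 0.078, 0],[0.356, -1.06, 0.109, 0.238, 0.08, 0],[0.356, -1.06, 0.109, 0.238, 0.08, 0],[0.276, -0.819, 0.145, 0.185, 0.062, 0],[0.176, -0.523, 0.189, 0.119, 0.04, 0],[0.075, -0.223, 0.211, 0.053, 0.018, 0],[0, -0.002, 0.222, 0.006, 0.002, 0],[-0.009, 0.026, 0.219, 0, 0, 0],[-0.009, 0.026, 0.219, 0, 0, 0]]] (7.2, 11.2)
```

View pics/s6.png

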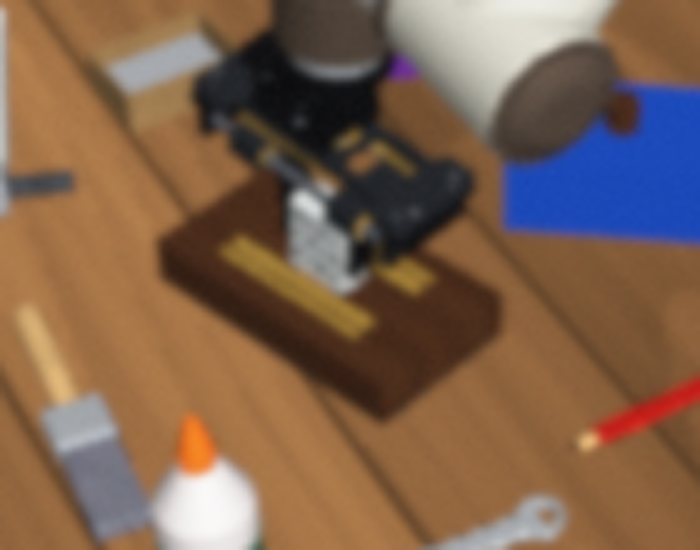

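The case is unmoved (the same corner pixels) and the block is rising 1.3 mm per swing. I'll continue.

Request:
carry_out(steps=[[[0.08,-0.235,0.035,0.053,0.018,0],[0.175,-0.52,0.08,0.119,0.04,0],[0.275,-0.815,0.1,0.185,0.062,0],[0.345,-1.03,0.11,0.232,0.078,0],[0.355,-1.06,0.11,0.238,0.08,0],[0.355,-1.06,0.11,0.238,0.08,0],[0.275,-0.82,0.145,0.185,0.062,0],[0.175,-0.52,0.19,0.119,0.04,0],[0.075,-0.22,0.21,0.053,0.018,0],[0,0,0.22,0.006,0.002,0],[-0.01,0.025,0.22,0,0,0],[-0.01,0.025,0.22,0,0,0]]])

```text
time_s: 21.1
tcp_pos: [0.5753, -0.2229, 0.0768]
ee_rot: [[-0.317, 0.041, -0.948], [0.94, -0.119, -0.319], [-0.126, -0.992, -0.001]]
wrist_force: [-0.6, 2.2, -10.5]
gripper_width: 0.569
```

```bash
python3 st.py; python3 nx2.py 1 11.2 -.0 .03 "[11.2,12.4,13.6]"
```

```text
t 21.1 tcp [ 0.5753 -0.2229  0.0768] lean+y deg 7.23 lean x -0.04 F [ -0.6   2.2 -10.5] M [1.67 0.45 0.19] w 0.5687967905018462
[[[0.083, -0.216, 0.037, 0.053, 0.018, 0],[0.185, -0.519, 0.084, 0.119, 0.04, 0],[0.289, -0.827, 0.109, 0.185, 0.062, 0],[0.365, -1.05, 0.122, 0.232, 0.078, 0],[0.374, -1.08, 0.119, 0.238, 0.08, 0],[0.374, -1.08, 0.119, 0.238, 0.08, 0],[0.29, -0.83, 0.157, 0.185, 0.062, 0],[0.185, -0.519, 0.204, 0.119, 0.04, 0],[0.079, -0.203, 0.228, 0.053, 0.018, 0],[0, 0.03, 0.241, 0.006, 0.002, 0],[-0.009, 0.058, 0.238, 0, 0, 0],[-0.009, 0.058, 0.238, 0, 0, 0]]] (7.2, 13.6)
```

Request:
carry_out(steps=[[[0.085,-0.215,0.035,0.053,0.018,0],[0.185,-0.52,0.085,0.119,0.04,0],[0.29,-0.825,0.11,0.185,0.062,0],[0.365,-1.05,0.12,0.232,0.078,0],[0.375,-1.08,0.12,0.238,0.08,0],[0.375,-1.08,0.12,0.238,0.08,0],[0.29,-0.83,0.155,0.185,0.062,0],[0.185,-0.52,0.205,0.119,0.04,0],[0.08,-0.205,0.23,0.053,0.018,0],[0,0.03,0.24,0.006,0.002,0],[-0.01,0.06,0.24,0,0,0],[-0.01,0.06,0.24,0,0,0]]])

```text
time_s: 22.6
tcp_pos: [0.575, -0.2223, 0.0791]
ee_rot: [[-0.317, 0.04, -0.948], [0.94, -0.119, -0.319], [-0.126, -0.992, -0.0]]
wrist_force: [0.2, 2.5, -10.1]
gripper_width: 0.574
```

```bash
python3 st.py;python3 - <<'E'
from station import optics
from h import *
t=optics.capture("scene")
a=t["image"][110:220,140:280,::-1];cv2.imwrite("pics/s7.png",cv2.resize(a,None,fx=5,fy=5,interpolation=cv2.INTER_CUBIC))
E
python3 nx2.py 1 13.6 -.0 .02 "[13.6,14.9,16.2]"
```

```text
t 22.6 tcp [ 0.575  -0.2223  0.0791] lean+y deg 7.22 lean x -0.02 F [  0.2   2.5 -10.1] M [1.41 0.34 0.15] w 0.5736169633392889
[[[0.087, -0.238, 0.039, 0.053, 0.018, 0],[0.194, -0.557, 0.09, 0.119, 0.04, 0],[0.303, -0.881, 0.117, 0.185, 0.062, 0],[0.384, -1.12, 0.132, 0.232, 0.078, 0],[0.393, -1.15, 0.129, 0.238, 0.08, 0],[0.393, -1.15, 0.129, 0.238, 0.08, 0],[0.304, -0.884, 0.169, 0.185, 0.062, 0],[0.194, -0.557, 0.22, 0.119, 0.04, 0],[0.082, -0.224, 0.247, 0.053, 0.018, 0],[0, 0.021, 0.262, 0.006, 0.002, 0],[-0.011, 0.051, 0.258, 0, 0, 0],[-0.011, 0.051, 0.258, 0, 0, 0]]] (7.2, 16.2)
```

View pics/s7.png

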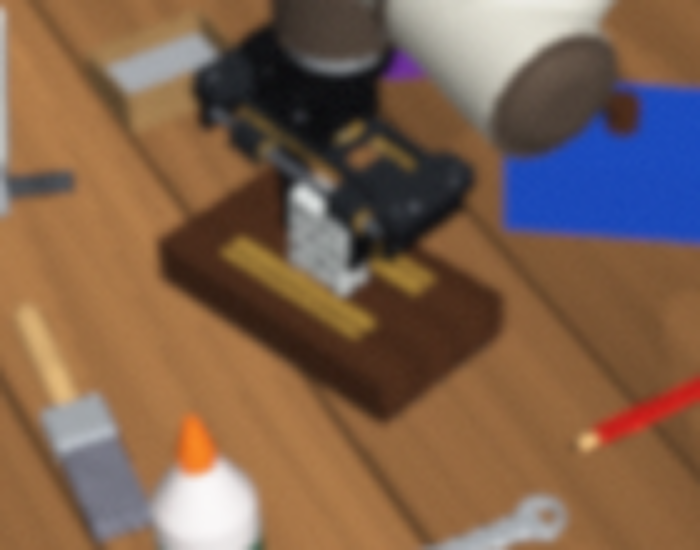

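```bash
python3 - <<'E'
from h import *
f=lambda n:cv2.cvtColor(cv2.imread(f"pics/{n}.png"),cv2.COLOR_BGR2GRAY).astype(np.float32)
a=f("s5")
for n in("s6","s7"):
    b=f(n)
    for nm,(y0,y1,x0,x1) in dict(case=(290,430,150,510),bottle=(330,550,20,260),corner=(270,430,360,520)).items():
        A=a[y0:y1,x0:x1];B=b[y0:y1,x0:x1];h=cv2.createHanningWindow(A.shape[::-1],cv2.CV_32F)
        print(n,nm,np.array(cv2.phaseCorrelate(A,B,h)[0])/5)
E
```

```text
s6 case [ 0.01688315 -0.01657553]
s6 bottle [-0.01751868  0.09083756]
s6 corner [-0.01705615 -0.05231076]
s7 case [ 0.04298781 -0.05190496]
s7 bottle [0.00124378 0.11354677]
s7 corner [0.02009763 0.01930807]
```

Case shift is under 0.1 px. Continuing.

Request:
carry_out(steps=[[[0.085,-0.24,0.04,0.053,0.018,0],[0.195,-0.555,0.09,0.119,0.04,0],[0.305,-0.88,0.115,0.185,0.062,0],[0.385,-1.12,0.13,0.232,0.078,0],[0.395,-1.15,0.13,0.238,0.08,0],[0.395,-1.15,0.13,0.238,0.08,0],[0.305,-0.885,0.17,0.185,0.062,0],[0.195,-0.555,0.22,0.119,0.04,0],[0.08,-0.225,0.245,0.053,0.018,0],[0,0.02,0.26,0.006,0.002,0],[-0.01,0.05,0.26,0,0,0],[-0.01,0.05,0.26,0,0,0]]])

```text
time_s: 24.15
tcp_pos: [0.5746, -0.2218, 0.0815]
ee_rot: [[-0.316, 0.04, -0.948], [0.94, -0.119, -0.319], [-0.125, -0.992, 0.0]]
wrist_force: [0.1, 1.9, -10.8]
gripper_width: 0.572
```

```bash
python3 st.py;python3 nx2.py 1 16.2 -.0 .02 "[16.2,17.5,18.8]"
```

```text
t 24.15 tcp [ 0.5746 -0.2218  0.0815] lean+y deg 7.2 lean x 0.01 F [  0.1   1.9 -10.8] M [1.4  0.28 0.14] w 0.5719555319571991
[[[0.092, -0.252, 0.041, 0.053, 0.018, 0],[0.205, -0.588, 0.092, 0.119, 0.04, 0],[0.32, -0.929, 0.119, 0.185, 0.062, 0],[0.404, -1.18, 0.133, 0.232, 0.078, 0],[0.415, -1.21, 0.129, 0.238, 0.08, 0],[0.415, -1.21, 0.129, 0.238, 0.08, 0],[0.321, -0.932, 0.17, 0.185, 0.062, 0],[0.205, -0.588, 0.222, 0.119, 0.04, 0],[0.087, -0.238, 0.248, 0.053, 0.018, 0],[0.001, 0.019, 0.262, 0.006, 0.002, 0],[-0.01, 0.051, 0.258, 0, 0, 0],[-0.01, 0.051, 0.258, 0, 0, 0]]] (7.2, 18.8)
```

Request:
carry_out(steps=[[[0.09,-0.25,0.04,0.053,0.018,0],[0.205,-0.59,0.09,0.119,0.04,0],[0.32,-0.93,0.12,0.185,0.062,0],[0.405,-1.18,0.13,0.232,0.078,0],[0.415,-1.21,0.13,0.238,0.08,0],[0.415,-1.21,0.13,0.238,0.08,0],[0.32,-0.93,0.17,0.185,0.062,0],[0.205,-0.59,0.22,0.119,0.04,0],[0.085,-0.24,0.25,0.053,0.018,0],[0,0.02,0.26,0.006,0.002,0],[-0.01,0.05,0.26,0,0,0],[-0.01,0.05,0.26,0,0,0]]])

```text
time_s: 25.65
tcp_pos: [0.5744, -0.2213, 0.0842]
ee_rot: [[-0.316, 0.04, -0.948], [0.94, -0.119, -0.319], [-0.125, -0.992, 0.0]]
wrist_force: [-0.9, 2.2, -11.2]
gripper_width: 0.57
```

```bash
python3 st.py;python3 - <<'E'
from station import optics
from h import *
t=optics.capture("scene")
a=t["image"][110:220,140:280,::-1];cv2.imwrite("pics/s8.png",cv2.resize(a,None,fx=5,fy=5,interpolation=cv2.INTER_CUBIC))
f=lambda n:cv2.cvtColor(cv2.imread(f"pics/{n}.png"),cv2.COLOR_BGR2GRAY).astype(np.float32)
A=f("s5")[290:430,150:510];B=f("s8")[290:430,150:510];print(np.array(cv2.phaseCorrelate(A,B,cv2.createHanningWindow(A.shape[::-1],cv2.CV_32F))[0])/5)
E
python3 nx2.py 1 18.8 -.0 .02 "[18.8,20.0,21.3]"
```

```text
t 25.65 tcp [ 0.5744 -0.2213  0.0842] lean+y deg 7.2 lean x 0.02 F [ -0.9   2.2 -11.2] M [1.44 0.44 0.13] w 0.5701729873004138
[0.01685529 0.01806   ]
[[[0.096, -0.266, 0.041, 0.053, 0.018, 0],[0.215, -0.619, 0.09, 0.119, 0.04, 0],[0.335, -0.977, 0.113, 0.185, 0.062, 0],[0.424, -1.24, 0.123, 0.232, 0.078, 0],[0.435, -1.27, 0.119, 0.238, 0.08, 0],[0.435, -1.27, 0.119, 0.238, 0.08, 0],[0.336, -0.98, 0.162, 0.185, 0.062, 0],[0.215, -0.619, 0.214, 0.119, 0.04, 0],[0.092, -0.253, 0.24, 0.053, 0.018, 0],[0.001, 0.016, 0.252, 0.006, 0.002, 0],[-0.01, 0.05, 0.248, 0, 0, 0],[-0.01, 0.05, 0.248, 0, 0, 0]]] (7.2, 21.3)
```

View pics/s8.png

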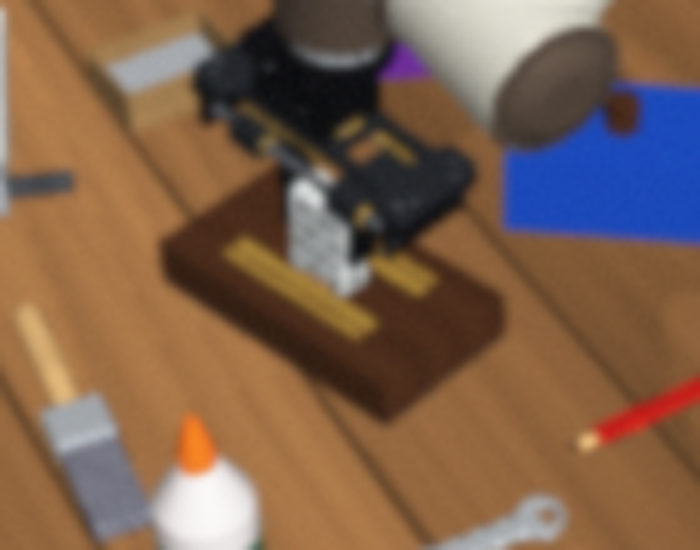

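By eye the case edges look shifted by a few enlarged pixels, so I'll measure that properly.

```bash
python3 - <<'E'
from station import optics
from h import *
c=optics.capture("scene")
f=lambda n:cv2.imread(f"pics/{n}.png").astype(np.float32)
# template matching of small patches, 5x upsampled
a=f("s5")
for n in("s6","s7","s8"):
    b=f(n);o=[]
    for (x0,y0,x1,y1) in[(215,225,265,265),(330,300,390,350),(360,380,420,430),(470,280,520,340),(150,230,190,280),(565,420,615,460),(150,400,250,470)]:
        T=a[y0:y1,x0:x1];S=b[y0-20:y1+20,x0-20:x1+20]
        m=cv2.matchTemplate(S,T,cv2.TM_CCOEFF_NORMED);_,v,_,p=cv2.minMaxLoc(m);o.append((p[0]-20,p[1]-20,round(v,3)))
    print(n,o)
base=np.array([.577,-.23,.044])
p0=proj(c,[base])[0]
for d in([.001,0,0],[0,.001,0],[-.00319,.00948,0],[0,0,.001]): print(d,(proj(c,[base+d])[0]-p0)*5)
E
```

```text
s6 [(1, 2, 0.995), (1, 1, 0.998), (2, 1, 0.998), (1, 1, 0.998), (1, 2, 0.998), (0, 0, 0.999), (0, 0, 0.999)]
s7 [(2, 2, 0.997), (2, 1, 0.998), (3, 2, 0.998), (2, 1, 0.997), (2, 3, 0.997), (0, 0, 0.999), (0, 0, 0.999)]
s8 [(4, 3, 0.998), (3, 2, 0.998), (5, 3, 0.998), (5, 3, 0.997), (3, 3, 0.996), (0, 0, 0.999), (0, 0, 0.999)]
[0.001, 0, 0] [-1.30238182  0.48381039]
[0, 0.001, 0] [0.64562134 0.83401072]
[-0.00319, 0.00948, 0] [10.30270388  6.37950809]
[0, 0, 0.001] [-0.09661857 -1.08562235]
```

Relative to the grasp, the case has slid roughly 2–4 mm towards +y. It has been following my small centre corrections, with some lean effect on top. I'll move the rocking centre back to where it began over the next swings and check it upright.

```bash
cat > nx3.py <<'E'
from rock import *
# start th=7.2,R=18.8 ; full path with center shift
A=7.2;seq=[]
def add(ths,R,c):
    n=len(ths)
    for i,t in enumerate(ths): seq.append((t,R[0]+(R[1]-R[0])*min(1,(i+1)/(n-1)),[c[0]*(k) for k in(0,)] and None,))
import sys,json
spec=json.loads(sys.argv[1]) # [th0,R0,[[th,R,cx,cy],...]]
th0,R0,L=spec;b=np.array(rows([(th0,R0)],0)[0])
print("[["+",".join("[%.3g, %.3g, %.3g, %.3g, %.3g, 0]"%tuple((np.array(rows([(t,R)],0,(cx,cy))[0])-b)[:5]) for t,R,cx,cy in L)+"]]")
E
python3 nx3.py "[7.2,18.8,[[4,19,0.01,-0.04],[0,19.4,0.02,-0.08],[-4,19.8,0.03,-0.1],[-6.8,20,0.03,-0.1],[-7.2,20,0.03,-0.1],[-4,20.2,0.04,-0.13],[0,20.6,0.05,-0.17],[4,21,0.06,-0.2],[6.8,21.2,0.06,-0.2],[7.2,21.2,0.06,-0.2],[4,21.4,0.06,-0.2],[2,21.5,0.06,-0.2],[0,21.5,0.06,-0.2],[0,21.5,0.06,-0.2]]]"
```

```text
[[[0.105, -0.322, 0.049, 0.053, 0.018, 0],[0.235, -0.719, 0.102, 0.119, 0.04, 0],[0.367, -1.1, 0.129, 0.185, 0.062, 0],[0.453, -1.36, 0.123, 0.231, 0.078, 0],[0.465, -1.39, 0.119, 0.238, 0.08, 0],[0.378, -1.13, 0.169, 0.185, 0.062, 0],[0.265, -0.809, 0.222, 0.119, 0.04, 0],[0.15, -0.469, 0.248, 0.053, 0.018, 0],[0.063, -0.208, 0.242, 0.007, 0.002, 0],[0.05, -0.171, 0.238, 0, 0, 0],[0.15, -0.466, 0.288, 0.053, 0.018, 0],[0.212, -0.652, 0.309, 0.086, 0.029, 0],[0.275, -0.839, 0.312, 0.119, 0.04, 0],[0.275, -0.839, 0.312, 0.119, 0.04, 0]]]
```

Request:
carry_out(steps=[[[0.105,-0.32,0.05,0.053,0.018,0],[0.235,-0.72,0.1,0.119,0.04,0],[0.365,-1.1,0.13,0.185,0.062,0],[0.455,-1.36,0.125,0.231,0.078,0],[0.465,-1.39,0.12,0.238,0.08,0],[0.465,-1.39,0.12,0.238,0.08,0],[0.38,-1.13,0.17,0.185,0.062,0],[0.265,-0.81,0.22,0.119,0.04,0],[0.15,-0.47,0.25,0.053,0.018,0],[0.065,-0.21,0.24,0.007,0.002,0],[0.05,-0.17,0.24,0,0,0],[0.05,-0.17,0.24,0,0,0],[0.15,-0.465,0.285,0.053,0.018,0],[0.21,-0.65,0.305,0.086,0.029,0],[0.275,-0.84,0.31,0.119,0.04,0],[0.275,-0.84,0.31,0.119,0.04,0]]])

```text
time_s: 27.75
tcp_pos: [0.5771, -0.2297, 0.0872]
ee_rot: [[-0.317, -0.001, -0.948], [0.948, 0.001, -0.317], [0.001, -1.0, 0.001]]
wrist_force: [-2.4, 4.1, -7.7]
gripper_width: 0.572
```

```bash
python3 st.py;cat > cs.py <<'E'
from station import optics
from h import *
import sys
n=sys.argv[1]
c=optics.capture("scene")
cv2.imwrite(f"pics/{n}.png",cv2.resize(c["image"][110:220,140:280,::-1],None,fx=5,fy=5,interpolation=cv2.INTER_CUBIC))
f=lambda n:cv2.imread(f"pics/{n}.png").astype(np.float32)
a=f("s5");b=f(n);o=[]
for (x0,y0,x1,y1) in[(215,225,265,265),(330,300,390,350),(360,380,420,430),(470,280,520,340),(150,230,190,280),(565,420,615,460),(150,400,250,470)]:
        T=a[y0:y1,x0:x1];S=b[y0-20:y1+20,x0-20:x1+20]
        m=cv2.matchTemplate(S,T,cv2.TM_CCOEFF_NORMED);_,v,_,p=cv2.minMaxLoc(m);o.append((p[0]-20,p[1]-20,round(v,3)))
print(n,o)
E
python3 cs.py s9
```

```text
t 27.75 tcp [ 0.5771 -0.2297  0.0872] lean+y deg -0.09 lean x 0.04 F [-2.4  4.1 -7.7] M [1.41 0.86 0.1 ] w 0.5715266647272569
s9 [(3, 2, 0.997), (3, 2, 0.997), (4, 2, 0.999), (4, 2, 0.997), (3, 2, 0.997), (0, 0, 0.999), (0, 0, 0.999)]
```

View pics/s9.png

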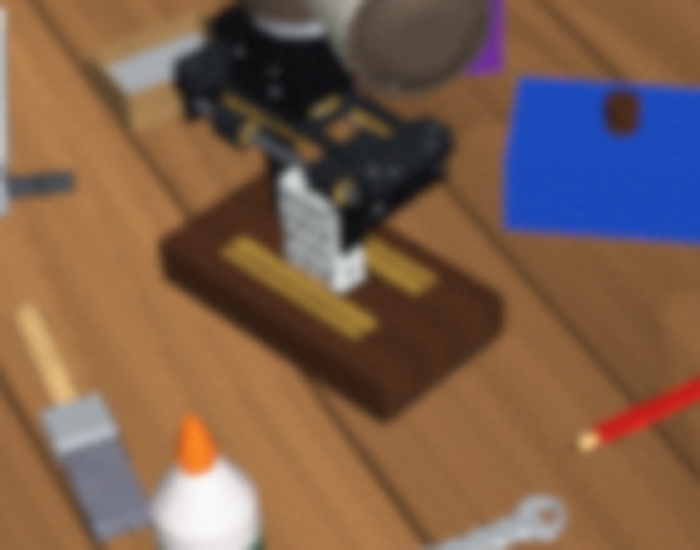

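The tool is back at its original position, but the case is still about 3 mm off towards +y. With the cork gripping at rest, I'll drag the case back gently.

Request:
carry_out(steps=[[[0.03,-0.1,0,0,0,0],[0.065,-0.19,0,0,0,0],[0.095,-0.285,0,0,0,0],[0.095,-0.285,0,0,0,0]]])

```text
time_s: 28.3
tcp_pos: [0.5774, -0.2308, 0.0872]
ee_rot: [[-0.318, -0.002, -0.948], [0.948, 0.002, -0.318], [0.003, -1.0, 0.001]]
wrist_force: [-3.8, 9.8, -4.9]
gripper_width: 0.569
```

```bash
python3 st.py;python3 cs.py s10
```

```text
t 28.3 tcp [ 0.5774 -0.2308  0.0872] lean+y deg -0.15 lean x 0.07 F [-3.8  9.8 -4.9] M [ 2.84  1.13 -0.01] w 0.5688477307147507
s10 [(1, 1, 0.998), (1, 1, 0.997), (3, 1, 0.998), (2, 1, 0.997), (2, 2, 0.997), (0, 0, 0.999), (0, 0, 0.999)]
```

Request:
carry_out(steps=[[[0.03,-0.08,0,0,0,0],[0.05,-0.14,0,0,0,0],[0.05,-0.14,0,0,0,0]]])

```text
time_s: 28.72
tcp_pos: [0.5779, -0.2321, 0.0872]
ee_rot: [[-0.318, -0.002, -0.948], [0.948, 0.002, -0.318], [0.003, -1.0, 0.001]]
wrist_force: [-3.1, 9.2, -5.7]
gripper_width: 0.573
```

```bash
python3 st.py;python3 cs.py s11
```

```text
t 28.725 tcp [ 0.5779 -0.2321  0.0872] lean+y deg -0.16 lean x 0.08 F [-3.1  9.2 -5.7] M [2.96 1.05 0.  ] w 0.5725549344852585
s11 [(0, 0, 0.999), (0, 0, 0.997), (1, 0, 0.998), (1, 1, 0.997), (0, 1, 0.998), (0, 0, 0.999), (0, 0, 0.999)]
```

The case is back within about 0.5 mm. Now the final swings, relieving the side load as the first one starts.

```bash
python3 nx3.py "[0,21.5,[[3,21.6,-0.05,0.15],[5.5,21.9,-0.09,0.27],[7.2,22.2,-0.11,0.33],[7.2,22.2,-0.11,0.33],[4,22.5,-0.11,0.33],[0,22.9,-0.11,0.33],[-4,23.3,-0.11,0.33],[-7.2,23.6,-0.11,0.33],[-7.2,23.6,-0.11,0.33],[-4,23.9,-0.11,0.33],[0,24.3,-0.11,0.33],[4,24.7,-0.11,0.33],[7.2,25,-0.11,0.33],[7.2,25,-0.11,0.33],[4,25.3,-0.11,0.33],[0,25.6,-0.11,0.33],[0,25.6,-0.11,0.33]]]"
```

```text
[[[-0.144, 0.431, 0.002, -0.05, -0.017, 0],[-0.264, 0.787, 0.014, -0.091, -0.031, 0],[-0.339, 1.01, 0.025, -0.119, -0.04, 0],[-0.339, 1.01, 0.025, -0.119, -0.04, 0],[-0.238, 0.71, 0.086, -0.066, -0.022, 0],[-0.11, 0.33, 0.14, 0, 0, 0],[0.02, -0.055, 0.166, 0.066, 0.022, 0],[0.124, -0.366, 0.164, 0.119, 0.04, 0],[0.124, -0.366, 0.164, 0.119, 0.04, 0],[0.021, -0.059, 0.226, 0.066, 0.022, 0],[-0.11, 0.33, 0.28, 0, 0, 0],[-0.243, 0.725, 0.305, -0.066, -0.022, 0],[-0.35, 1.04, 0.303, -0.119, -0.04, 0],[-0.35, 1.04, 0.303, -0.119, -0.04, 0],[-0.244, 0.729, 0.365, -0.066, -0.022, 0],[-0.11, 0.33, 0.41, 0, 0, 0],[-0.11, 0.33, 0.41, 0, 0, 0]]]
```

Request:
carry_out(steps=[[[-0.145,0.43,0,-0.05,-0.017,0],[-0.265,0.785,0.015,-0.091,-0.031,0],[-0.34,1.01,0.025,-0.119,-0.04,0],[-0.34,1.01,0.025,-0.119,-0.04,0],[-0.24,0.71,0.085,-0.066,-0.022,0],[-0.11,0.33,0.14,0,0,0],[0.02,-0.055,0.165,0.066,0.022,0],[0.125,-0.365,0.165,0.119,0.04,0],[0.125,-0.365,0.165,0.119,0.04,0]]])

```text
time_s: 29.9
tcp_pos: [0.5798, -0.2373, 0.089]
ee_rot: [[-0.315, -0.041, -0.948], [0.94, 0.122, -0.318], [0.128, -0.992, 0.0]]
wrist_force: [-3.0, 3.5, -6.1]
gripper_width: 0.571
```

```bash
python3 st.py;python3 cs.py s12
```

```text
t 29.9 tcp [ 0.5798 -0.2373  0.089 ] lean+y deg -7.38 lean x 0.01 F [-3.   3.5 -6.1] M [0.88 0.79 0.07] w 0.5713564227678355
s12 [(1, 1, 0.997), (1, 1, 0.997), (1, 1, 0.998), (1, 1, 0.998), (1, 2, 0.998), (0, 0, 0.999), (0, 0, 0.999)]
```

```bash
python3 nx3.py "[-7.2,23.6,[[-4,23.9,0,0],[0,24.3,0,0],[4,24.7,0,0],[7.2,25,0,0],[7.2,25,0,0],[4,25.3,0,0],[0,25.7,0,0],[-4,26.1,0,0],[-7.2,26.4,0,0],[-7.2,26.4,0,0],[-4,26.7,0,0],[0,27,0,0],[0,27,0,0],[0,27,0,0]]]"
```

```text
[[[-0.103, 0.307, 0.062, -0.053, -0.018, 0],[-0.234, 0.696, 0.116, -0.119, -0.04, 0],[-0.367, 1.09, 0.141, -0.185, -0.062, 0],[-0.474, 1.41, 0.139, -0.238, -0.08, 0],[-0.474, 1.41, 0.139, -0.238, -0.08, 0],[-0.368, 1.09, 0.201, -0.185, -0.062, 0],[-0.234, 0.696, 0.256, -0.119, -0.04, 0],[-0.098, 0.292, 0.281, -0.053, -0.018, 0],[0.011, -0.033, 0.278, 0, 0, 0],[0.011, -0.033, 0.278, 0, 0, 0],[-0.097, 0.288, 0.341, -0.053, -0.018, 0],[-0.234, 0.696, 0.386, -0.119, -0.04, 0],[-0.234, 0.696, 0.386, -0.119, -0.04, 0],[-0.234, 0.696, 0.386, -0.119, -0.04, 0]]]
```

Request:
carry_out(steps=[[[-0.105,0.305,0.06,-0.053,-0.018,0],[-0.235,0.695,0.115,-0.119,-0.04,0],[-0.365,1.09,0.14,-0.185,-0.062,0],[-0.475,1.41,0.14,-0.238,-0.08,0],[-0.475,1.41,0.14,-0.238,-0.08,0],[-0.37,1.09,0.2,-0.185,-0.062,0],[-0.235,0.695,0.255,-0.119,-0.04,0],[-0.1,0.29,0.28,-0.053,-0.018,0],[0.01,-0.03,0.28,0,0,0],[0.01,-0.03,0.28,0,0,0],[-0.095,0.29,0.34,-0.053,-0.018,0],[-0.235,0.695,0.385,-0.119,-0.04,0],[-0.235,0.695,0.385,-0.119,-0.04,0],[-0.235,0.695,0.385,-0.119,-0.04,0]]])

```text
time_s: 31.7
tcp_pos: [0.5785, -0.2307, 0.0934]
ee_rot: [[-0.32, 0.002, -0.948], [0.948, -0.001, -0.32], [-0.001, -1.0, -0.002]]
wrist_force: [0.8, 0.1, -2.3]
gripper_width: 0.575
```

```bash
python3 st.py;python3 cs.py s13
```

```text
t 31.7 tcp [ 0.5785 -0.2307  0.0934] lean+y deg 0.06 lean x -0.09 F [ 0.8  0.1 -2.3] M [-0.01 -0.02 -0.01] w 0.5748782339842085
s13 [(0, 1, 0.998), (1, 1, 0.997), (1, 1, 0.998), (1, 1, 0.998), (0, 1, 0.998), (0, 0, 0.999), (0, 0, 0.999)]
```

View pics/s13.png

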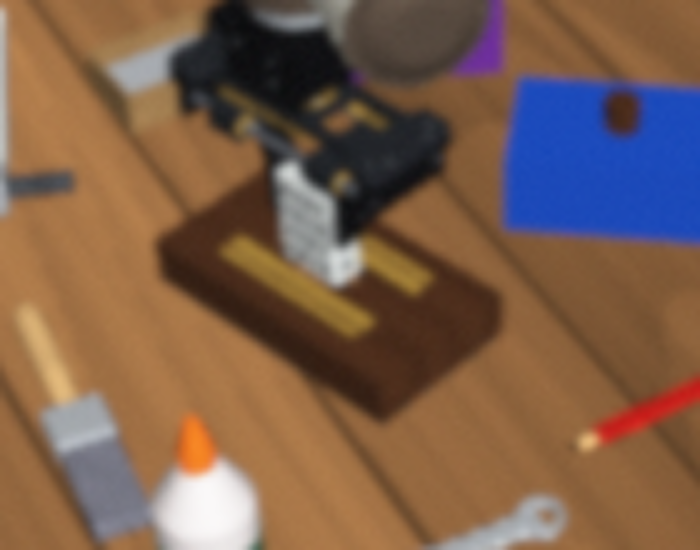

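The force equals the block's weight (about 2.3 N) and the moment is zero, so the block is free. I'll raise it to a finger's width.

Request:
carry_out(steps=[[[0,0,0.2,0,0,0],[-0.03,0.02,0.5,0,0,0],[-0.07,0.03,0.9,0,0,0],[-0.1,0.05,1.15,0,0,0],[-0.1,0.05,1.2,0,0,0],[-0.1,0.05,1.2,0,0,0],[-0.1,0.05,1.2,0,0,0],[-0.1,0.05,1.2,0,0,0]]])

```text
time_s: 32.75
tcp_pos: [0.5765, -0.2302, 0.1045]
ee_rot: [[-0.319, -0.0, -0.948], [0.948, -0.001, -0.319], [-0.001, -1.0, 0.001]]
wrist_force: [-0.0, 0.1, -2.3]
gripper_width: 0.568
```

```bash
python3 st.py;python3 cs.py s14; python3 - <<'E'
from station import optics,sense
from h import *
w=optics.capture("wrist");cv2.imwrite("pics/w14.png",w["image"][:,:,::-1])
c=optics.capture("scene");cv2.imwrite("pics/sf.png",c["image"][:,:,::-1])
cv2.imwrite("pics/s14z.png",cv2.resize(c["image"][125:185,165:245,::-1],None,fx=9,fy=9,interpolation=cv2.INTER_CUBIC))
# predicted block corners, foot z=.0544
s=sense();ps=np.radians(18.6);X=np.array([np.cos(ps),np.sin(ps),0]);Y=np.array([-np.sin(ps),np.cos(ps),0])
ct=s["tcp_pos"].copy()
for z in(.044,.0544,.065,.1294):
    ct[2]=z
    P=[ct+a*.0125*X+b*.025*Y for a,b in((1,-1),(1,1),(-1,1))]
    print(z,((proj(c,P)-[165,125]+.5)*9-.5).round(0).tolist(),(proj(w,P)).round(1).tolist())
E
```

```text
t 32.75 tcp [ 0.5765 -0.2302  0.1045] lean+y deg 0.05 lean x 0.03 F [-0.   0.1 -2.3] M [ 0.04 -0.02 -0.02] w 0.5684840282561983
s14 [(0, 1, 0.998), (1, 1, 0.997), (1, 1, 0.998), (1, 1, 0.998), (0, 1, 0.998), (0, 0, 0.999), (0, 0, 0.999)]
0.044 [[289.0, 322.0], [382.0, 380.0], [428.0, 347.0]] [[225.3, 224.3], [287.0, 224.3], [288.1, 194.9]]
0.0544 [[287.0, 302.0], [380.0, 359.0], [427.0, 326.0]] [[224.0, 229.8], [288.5, 229.8], [289.7, 199.2]]
0.065 [[285.0, 281.0], [378.0, 338.0], [425.0, 305.0]] [[222.5, 235.9], [290.2, 235.9], [291.5, 204.1]]
0.1294 [[271.0, 148.0], [367.0, 206.0], [416.0, 173.0]] [[208.8, 291.8], [305.4, 291.8], [308.1, 248.6]]
```

View pics/s14z.png

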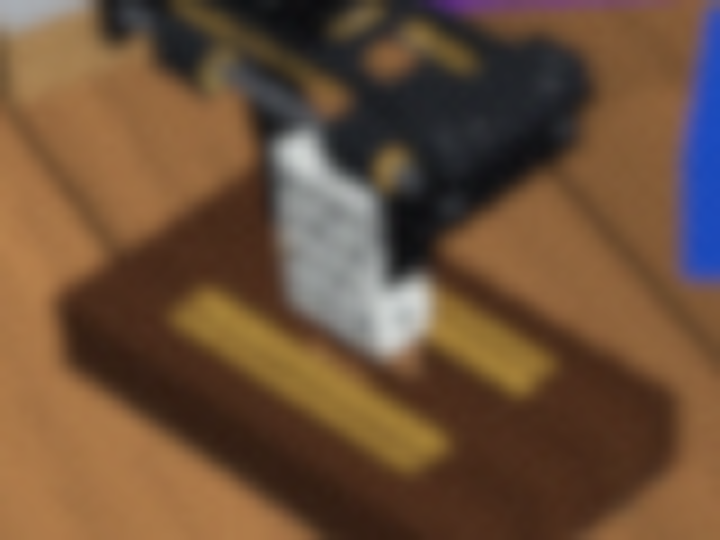

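View pics/w14.png

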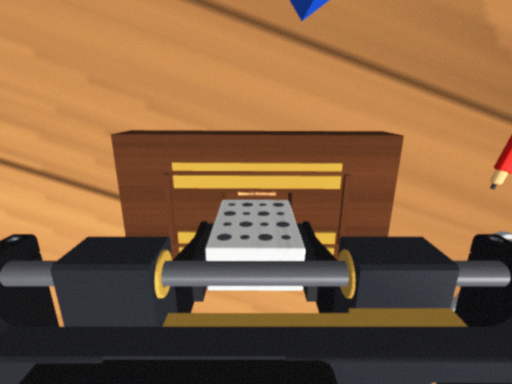

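View pics/sf.png

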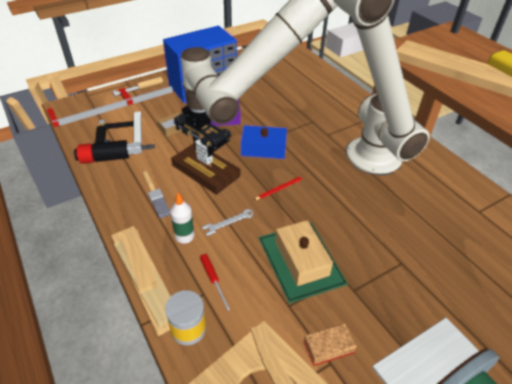

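The images show the block upright over its pocket: its foot corner at crop (380,362) matches the prediction for a foot about 13–14 mm above the top. The case is within 0.5 mm of where it was, and the cover is centred on the mat at scene (303,253). Handing in.

```bash
python3 -c "
from station import ticket,sense
s=sense();print(abs(s['joint_velocities']).max());print(ticket.finish_job())"
```

```text
0.1754772031621382
the job is handed in; nothing more can be done
None
```

I lifted the pale wooden cover off by its knob and stood it upright in the middle of the green mat. I then rocked the block free with swings of about 7° each way along the pocket's length. It is now held still and upright over the pocket, with its foot about 13–14 mm above the top of the case. The job was handed in after about 33 s.

- **Block:** It is within 0.1° of upright. The wrist force is 2.3 N, which is just the block's weight, and the moment is about zero, so it is free of the pocket.
- **Case:** It ended flat, within about 0.5 mm of where it was when I gripped the block.
    - **Slide:** While I was rocking, it slid about 3–4 mm along its length because of my centring corrections. I dragged it back with the block while the cork was still gripping.
    - **Pull:** The highest upward pull I read was 17.8 N, close to the 18 N lifting limit, and I backed off straight away. I took readings only between moves, so the peak within a swing is not known. The pictures showed no sign of the case lifting.
- **Other things on the bench:** I did not touch any of them, and those in the last picture look unmoved.

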